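Swing the long tube rack past the post into the reader's bay

TASK

Push the long tube rack across the bench into the bay of the white rack reader: swing one end in behind the steel post, then push the other end in, until the rack lies flush along the bay's back wall between its two cheeks. Push with the outside of the fingers: do not take the rack between them, lift it or tip it, and leave the other things on the bench where they stand.

Things in the scene. Friction and masses are not known exactly. Their poses are not given: they have to be found in the camera images.
- rack: long grey tube rack with one row of nine white caps, loose, about 0.35 kg (0.25 to 0.5), sliding on the bench. Solid body 44 wide (its x) by 240 long (its y) by 36 high, caps to 52 high. Origin: centre of its underside. Its x axis points away from the robot, roughly into the bay. (sizes in mm)
- rack_end_pos (a point): centre of the rack's +y (left) end face, 18 above the bench: the end that goes in behind the post (sizes in mm)
- rack_end_neg (a point): centre of the rack's -y (right) end face, 18 above the bench (sizes in mm)
- reader: white low rack reader, fixed. Origin: at bench level on the flat back wall of its bay, mid-length; x points away from the robot, y left along the wall. Back wall 44 high (56 farther back). Bay floor = bench, open to the robot; its end cheeks have inner faces at y = -140 and +140, are 50 thick, 36 high, and reach to x = -60. Seated, the rack's origin is at x = -22, y within 20 of 0. (sizes in mm)
- post: upright steel post, fixed, 16 in diameter and 60 high, in front of the left part of the bay: axis 80 to 84 out from the back wall, 60 to 85 left of the bay's middle: the rack fits behind it but cannot go straight in. Origin: on its axis at bench level. The dark disc at its foot is flat. (sizes in mm)
- bottle_a: amber bottle, 76 diameter, 150 high, origin under its centre; leave alone (sizes in mm)
- bottle_b: amber bottle, 76 diameter, 150 high, origin under its centre; leave alone (sizes in mm)
- jar: glass jar, 48 diameter, 50 high, origin under its centre; leave alone (sizes in mm)
- tip_box: clear box 80 x 120 x 55 high, origin under its centre; leave alone (sizes in mm)
- beaker: glass beaker, 60 diameter, 65 high, origin under its centre; leave alone (sizes in mm)
- vial: small vial, 28 diameter, 45 high, origin under its centre; leave alone (sizes in mm)
- timer: white timer 60 x 65 x 22 high, origin under its centre; leave alone (sizes in mm)
There are look-alikes about, which are no part of the job. There is more than one size of the rack; the job needs the largest.

How it is judged:
By the outcome, as a careful person would: the job done as asked, in the order asked, and still so for the second after the job is handed in, with the robot touching nothing.
It also fails if it takes over 61 s, if anything falls off the work surface, if the arm or the gripper's body presses on something with over 40 N, if the wrist force passes 120 N, or if a joint passes its speed limit or range.

ROBOT

A 7-joint arm with a two-finger parallel gripper is mounted at the origin on the work surface. World frame = base frame: x ahead of the robot, y to its left, z up, the work surface at z = 0. Lengths are in m, angles in rad, forces in N, time in s.
With the tool pointing down it reaches from about 0.35 to 0.9 m from the base axis. Payload 19.9 kg.
Tool frame: the origin (TCP) lies at the very end of the fingers, on their centre line; the grasp point (between the pads) lies 19 mm behind it; z points along the fingers, y is the line along which they close (so a half turn about z gives the same grasp; the last joint's range is limited). The gripper opens to 85 mm and grips with 20 to 120 N. Pads are 22 mm wide; open, the fingers measure 114 mm over their backs; the gripper's body (76 mm by 85 mm) begins 54 mm behind the grasp point. The pads swing forward as they close: fully open they stand 13 mm farther back than shut.
Start: joints at [-1.302, 0.417, -0.01, 1.614, 0.005, 1.111, -0.053], TCP at [0.191, 0.595, 0.231] pointing down, gripper open.
Joint ranges: [-2.81, 2.81], [-0.39, 2.02], [-1.27, 1.25], [0.06, 2.57], [-1.19, 4.33], [0.19, 2], [-2.82, 2.82]. Speed limits (rad/s): [1.89, 1.89, 2.39, 2.39, 3.01, 3.01, 3.01].

INTERFACE

Orientations are given as a rotation vector (axis times angle).
In Python, from rig import manip gives the robot as it stands. The module is installed in compiled form; this text tells all that it offers.
- The arm moves only by the tool move_arm, never from a script. Its argument "moves" is a list of rows, each a list of 3 entries, a list of its own where there are three numbers: the shift along the tool's x, y, z normalised to -1 to 1, where 1 is 0.03 m, then the turn, a rotation vector about the tool's x, y, z normalised to -1 to 1, where 1 is 0.15 rad, then the opening, from -1 (shut) to 1 (fully open), so that 0 is half open. In form: [[[tx, ty, tz], [ax, ay, az], gripper], ...]. A call has exactly 5 rows; each row shifts and turns the commanded pose from where the row before left it, along the tool's axes as they then stand; what a row does not reach is not made up. A row lasts 1/8 s, in which the tool goes at most 62.5 mm and 10.7 degrees, less where a joint would pass 70% of its speed; a pose out of reach is approached as far as the arm can. A call with a number of a shift or a turn outside -1 to 1 is refused whole. A call with a gripper value outside its range is refused whole. The fingers move at their own pace and stop on an object; the grip force is fixed at half the most. Time passes only in rows, so rows that do not move let the fingers close, or fill a call up. It gives the time, the measured TCP pose, the force, the opening and the grip force at its end, in the units of the state.
- manip.get_obs(): the state, without advancing time (a new reading comes with each control period).
- manip.capture(name): name is "side" or "top"; returns (picture, depth): 420x560x3 uint8, red, green, blue; 420x560 float32, m along the optical axis (not along the pixel's ray), 0 where there is no reading.
- manip.calibration(name): a dict with "mtx" (3x3 intrinsics, pixels), "R" (3x3) and "t" (3): a world point X has camera coordinates R X + t. Camera axes: x right, y down, z forward; pixel columns grow to the right and rows downward; lengths in m; the calibration is good to about 2 mm. A picture is of the moment at which its call begins. calibration takes no time and is no camera call.
- manip.sign_off(): hands the job in; it is judged then, once.
Trained networks look in the newest picture that a camera, given by its name, has taken for a name from the list of things; names that differ only in an ending like _2 or _b are one class to them, and where a whole thing is asked for, a point or a joint stands for the part that bears it (a point fixed in the world has none). Each returns a list of dicts, best first, with "score" (0 to 1); they miss things now and then, are a little off and sometimes report something else, mostly with a low value. They report only what shows in the picture. A call takes as long as a camera call. They do not tell look-alikes from the thing itself.
- manip.boxes_of(camera, query): "pixel" ([column, row] in pixels, amid what is visible of it).
- manip.place_of(camera, query): "pixel" ([column, row] in pixels: a listed point, or the origin of a listed thing).
The state is a dict: "t": time; "qpos": joint angles; "joint_vel": joint speeds; "tau": joint torques, N m; "ee_pos": TCP position; "eef_rot": TCP orientation; "wrist_force": force on the tool from outside, world axes, zero at the start; "wrist_torque": the same for the moment, N m; "opening": finger opening in m; "finger_force": force on a finger pad.
Only numpy, scipy, OpenCV 4.12 (cv2) and the standard library are available. Lean on these libraries where they do the work, as an engineer would, in place of code of your own. Each camera call takes 0.05 s, during which the arm holds its last target. There are 200 camera calls.

## Working session

There is one attempt and no reset: what is moved stays moved. The work goes in short steps, Python scripts to look and compute and a tool call to move; the robot and the scene stay as the last step left them, time stands still between calls to the robot, and variables do not carry over. Pictures are saved under pics/ and viewed, at most 10 in all, crops included, and the job is handed in when it is done.

Besides the shell and the picture viewer there is one more tool, called after "Call:" as name(argument=value, ...) on one line, values as JSON. move_arm: Moves the arm, as the interface text tells. Scaled input: -1 to 1 covers 0.03 m each way for a shift and 0.15 rad each way for a turn. Its arguments: {"type":"object","properties":{"moves":{"type":"array","items":{"type":"array"}}},"required":["moves"]}

```bash
mkdir -p pics; cat > h.py <<'E'
import numpy as np, cv2
from rig import manip
from scipy.spatial.transform import Rotation as Ro
def snap(n,f):
    p,d=manip.capture(n); cv2.imwrite(f'pics/{f}.png',p[:,:,::-1]); return p,d
def world(n,px,d=None,z=None):
    c=manip.calibration(n); R,t,K=map(np.array,(c['R'],c['t'],c['mtx']))
    r=np.linalg.inv(K)@np.array([px[0],px[1],1.])
    o=-R.T@t; w=R.T@r
    s=(z-o[2])/w[2] if z is not None else d
    return o+s*w
E
python3 - <<'E'
from h import *
np.set_printoptions(precision=4,suppress=True)
for n in('top','side'): snap(n,n+'0')
o=manip.get_obs(); print(o['t'],o['ee_pos'],o['eef_rot'],Ro.from_rotvec(o['eef_rot']).as_matrix(),o['opening'])
for q,z in [('rack',0),('rack_end_pos',.018),('rack_end_neg',.018),('reader',0),('post',0)]:
  for n in ('top','side'):
    for r in manip.place_of(n,q)[:4]: print(q,n,round(r['score'],2),np.round(r['pixel']),world(n,r['pixel'],z=z)[:2])
E
```

```text
0.1 [0.1911 0.5948 0.2307] [-0.4862 -3.1037  0.0017] [[-0.9521  0.3058 -0.0002]
 [ 0.3058  0.9521 -0.0011]
 [-0.0001 -0.0011 -1.    ]] 0.08540098331370401
rack top 0.94 [356. 310.] [ 0.3068 -0.1728]
rack top 0.87 [303. 236.] [ 0.4892 -0.0452]
rack top 0.84 [235. 304.] [0.3221 0.1243]
rack side 0.89 [338. 180.] [ 0.3148 -0.1866]
rack_end_pos top 0.94 [254. 225.] [0.5158 0.0768]
rack_end_pos top 0.89 [202. 299.] [0.336  0.2043]
rack_end_pos side 0.97 [370. 179.] [ 0.2325 -0.1348]
rack_end_pos side 0.93 [387. 254.] [0.3414 0.2048]
rack_end_pos side 0.79 [301. 233.] [0.5114 0.0607]
rack_end_neg top 0.92 [354. 245.] [ 0.4654 -0.1687]
rack_end_neg top 0.73 [271. 301.] [0.33   0.0361]
rack_end_neg top 0.6 [361. 274.] [ 0.3947 -0.1846]
rack_end_neg top 0.35 [110. 246.] [0.4653 0.432 ]
rack_end_neg side 0.85 [310. 180.] [ 0.4024 -0.1856]
rack_end_neg side 0.81 [293. 188.] [ 0.4652 -0.1589]
rack_end_neg side 0.77 [361. 214.] [0.3316 0.0259]
rack_end_neg side 0.49 [234. 154.] [ 0.5855 -0.4179]
reader top 0.91 [258. 159.] [0.685  0.0675]
reader side 0.62 [234. 254.] [0.6895 0.0695]
post top 0.63 [224. 199.] [0.5846 0.1535]
post side 0.62 [277. 270.] [0.6037 0.1582]
```

View pics/top0.png

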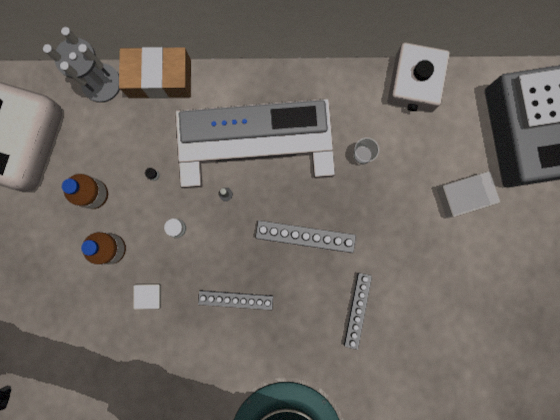

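View pics/side0.png

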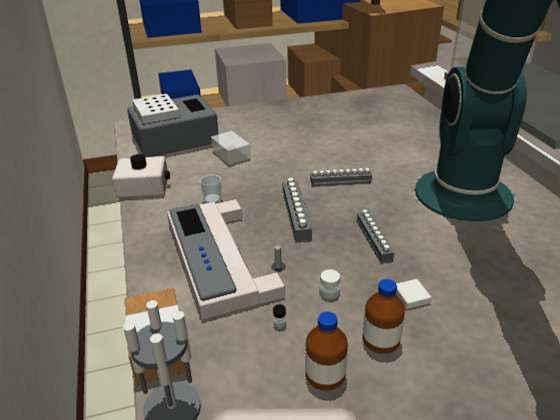

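The top view shows the large rack at about (305,236), yawed. The two smaller racks are look-alikes. The reader bay is at about (255,160), the post at (224,194), and the jar at (174,228). The side view agrees. Next I'll get the geometry from depth.

```bash
cat >> h.py <<'E'
def cloud(n='top'):
    p,d=manip.capture(n); c=manip.calibration(n); R,t,K=map(np.array,(c['R'],c['t'],c['mtx']))
    v,u=np.indices(d.shape); r=np.stack([(u-K[0,2])/K[0,0]*d,(v-K[1,2])/K[1,1]*d,d],-1)
    W=(r-t)@R; W[d==0]=np.nan; return p,W
def rect(W,x0,x1,y0,y1,z0,z1):
    m=(W[...,0]>x0)&(W[...,0]<x1)&(W[...,1]>y0)&(W[...,1]<y1)&(W[...,2]>z0)&(W[...,2]<z1)
    P=W[m]; (c,s,a)=cv2.minAreaRect((P[:,:2]*1000).astype(np.float32)); return len(P),np.round(c),np.round(s),round(a,1),P
E
python3 - <<'E'
from h import *
p,W=cloud()
print('bench z',np.nanmedian(W[260:290,300:340,2]))
print('rack',rect(W,.42,.56,-.21,.1,.022,.07)[:4])
print('post',rect(W,.55,.63,.12,.18,.03,.08)[:4])
print('reader wall',rect(W,.66,.84,-.2,.33,.040,.08)[:4])
print('reader all',rect(W,.585,.84,-.17,.30,.026,.08)[:4])
for z0,z1 in((.03,.04),(.04,.05),(.05,.065)): print(z0,rect(W,.6,.84,-.17,.30,z0,z1)[:4])
# front edge of wall per column
for y in np.arange(-.06,.22,.04):
    m=(abs(W[...,1]-y)<.006)&(W[...,2]>.035)&(W[...,2]<.05)&(W[...,0]>.63)
    print(round(y,2),np.round(np.sort(W[m][:,0])[:4],3))
E
```

```text
bench z -0.000459354360125419
rack (1800, array([487., -48.]), array([240.,  44.]), 81.3)
post (43, array([594., 149.]), array([15., 13.]), 5.3)
reader wall (7913, array([738.,  35.]), array([164., 468.]), 2.0)
reader all (9294, array([706.,  48.]), array([221., 432.]), 4.5)
0.03 (1335, array([718.,  75.]), array([192., 380.]), 4.2)
0.04 (3151, array([727.,  52.]), array([189., 429.]), 6.4)
0.05 (4699, array([709.,  47.]), array([202., 429.]), 4.0)
-0.06 [0.693 0.693 0.694 0.694]
-0.02 [0.687 0.687 0.69  0.69 ]
0.02 [0.684 0.685 0.685 0.685]
0.06 [0.683 0.684 0.684 0.685]
0.1 [0.678 0.68  0.681 0.681]
0.14 [0.678 0.678 0.678 0.678]
0.18 [0.675 0.675 0.676 0.676]
0.22 [0.631 0.631 0.631 0.631]
```

Call:
move_arm(moves=[[[-0.68, -0.88, 0], [0, 0, 0], 0.3], [[-0.68, -0.88, 0], [0, 0, 0], 0.3], [[-0.68, -0.88, 0], [0, 0, 0], 0.3], [[-0.68, -0.88, 0], [0, 0, 0], 0.3], [[-0.68, -0.88, 0], [0, 0, 0], 0.3]])

```text
t: 1.27
ee_pos: [0.2482, 0.4371, 0.2314]
eef_rot: [0.486, 3.104, 0.0]
wrist_force: [0.3, -0.5, -0.4]
opening: 0.0555
finger_force: 0.0
```

Call:
move_arm(moves=[[[-0.68, -0.88, 0], [0, 0, 0], 0.3], [[-0.68, -0.88, 0], [0, 0, 0], 0.3], [[-0.68, -0.88, 0], [0, 0, 0], 0.3], [[-0.68, -0.88, 0], [0, 0, 0], 0.3], [[-0.68, -0.88, 0], [0, 0, 0], 0.3]])

```text
t: 1.9
ee_pos: [0.3049, 0.2803, 0.2315]
eef_rot: [0.486, 3.103, 0.001]
wrist_force: [1.1, 0.2, -0.0]
opening: 0.0555
finger_force: 0.0
```

Call:
move_arm(moves=[[[-0.68, -0.88, 0], [0, 0, 0], 0.3], [[-0.68, -0.88, 0], [0, 0, 0], 0.3], [[-0.68, -0.88, 0], [0, 0, 0], 0.3], [[-0.68, -0.88, 0], [0, 0, 0], 0.3], [[-0.68, -0.88, 0], [0, 0, 0], 0.3]])

```text
t: 2.52
ee_pos: [0.3617, 0.1234, 0.2315]
eef_rot: [0.486, 3.103, 0.001]
wrist_force: [0.7, 0.0, 0.7]
opening: 0.0555
finger_force: 0.0
```

Call:
move_arm(moves=[[[-0.68, -0.88, 0], [0, 0, -0.04], 0.3], [[-0.68, -0.88, 0], [0, 0, -0.04], 0.3], [[-0.68, -0.88, 0], [0, 0, -0.04], 0.3], [[-0.68, -0.88, 0], [0, 0, -0.04], 0.3], [[-0.68, -0.88, 0], [0, 0, -0.04], 0.3]])

```text
t: 3.15
ee_pos: [0.4204, -0.0327, 0.2316]
eef_rot: [0.439, 3.11, 0.001]
wrist_force: [1.0, 1.4, 0.1]
opening: 0.0559
finger_force: 0.0
```

Call:
move_arm(moves=[[[0, 0, 0.9], [0, 0, 0], 0.3], [[0, 0, 0.9], [0, 0, 0], 0.3], [[0, 0, 0.9], [0, 0, 0], 0.3], [[0, 0, 0.9], [0, 0, 0], 0.3], [[0, 0, 0.9], [0, 0, 0], 0.3]])

```text
t: 3.78
ee_pos: [0.4201, -0.0317, 0.0956]
eef_rot: [0.439, 3.11, -0.0]
wrist_force: [0.8, 0.3, 0.7]
opening: 0.0555
finger_force: 0.0
```

```bash
python3 - <<'E'
from h import *
snap('side','s1'); o=manip.get_obs(); print(o['ee_pos'],Ro.from_rotvec(o['eef_rot']).as_matrix())
E
```

```text
[ 0.41866276 -0.03167042  0.09307802] [[-9.60950048e-01  2.76707513e-01 -2.82089037e-03]
 [ 2.76710634e-01  9.60952976e-01 -7.76270522e-04]
 [ 2.49594311e-03 -1.52652756e-03 -9.99995720e-01]]
```

View pics/s1.png

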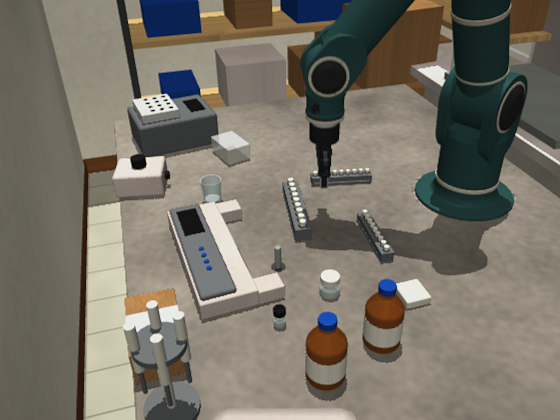

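The gripper is behind the rack, with the fingertips near (323,183) and all clear. I'll descend and push.

Call:
move_arm(moves=[[[0, 0, 0.6], [0, 0, 0], 0.3], [[0, 0, 0.6], [0, 0, 0], 0.3], [[0, 0, 0.6], [0, 0, 0], 0.3], [[0, 0, 0.6], [0, 0, 0], 0.3], [[0, 0, 0.5], [0, 0, 0], 0.3]])

```text
t: 4.45
ee_pos: [0.4203, -0.0316, 0.0091]
eef_rot: [0.439, 3.11, 0.0]
wrist_force: [0.3, -0.0, -0.1]
opening: 0.0557
finger_force: 0.0
```

Call:
move_arm(moves=[[[-0.6, 0, 0], [0, 0, 0], 0.3], [[-0.5, 0, 0], [0, 0, 0], 0.3], [[-0.5, 0, 0], [0, 0, 0], 0.3], [[-0.5, 0, 0], [0, 0, 0], 0.3], [[-0.5, 0, 0], [0, 0, 0], 0.3]])

```text
t: 5.08
ee_pos: [0.4958, -0.0536, 0.0094]
eef_rot: [-0.44, -3.111, -0.0]
wrist_force: [-2.3, 0.1, 2.1]
opening: 0.0558
finger_force: 1.2
```

```bash
cat >> h.py <<'E'
O=np.array([.683,.071]); YAW=.0716
def rackpose(save=None):
    # rack by top-view caps/body points ahead of fingers; network ends as the check
    p,W=cloud()
    if save: cv2.imwrite(f'pics/{save}.png',p[:,:,::-1])
    ends={}
    for q in('rack_end_pos','rack_end_neg'):
        for n in ('top','side'):
            if n=='side' and q=='rack_end_pos': manip.capture('side')
            for r in manip.place_of(n,q)[:4]:
                w=world(n,r['pixel'],z=.018)[:2]
                if w[0]>.43: print(q,n,round(r['score'],2),np.round(w,3),'bay',np.round(bay(w),3))
    return p,W
def bay(w):
    c,s=np.cos(YAW),np.sin(YAW); return np.array([[c,s],[-s,c]])@(np.array(w)[:2]-O)
E
python3 - <<'E'
from h import *
p,W=rackpose('t2')
E
```

```text
rack_end_pos top 0.59 [0.563 0.054] bay [-0.121 -0.008]
rack_end_pos side 0.93 [0.568 0.046] bay [-0.117 -0.017]
rack_end_pos side 0.27 [ 0.49  -0.183] bay [-0.21 -0.24]
rack_end_neg top 0.72 [ 0.493 -0.174] bay [-0.207 -0.231]
rack_end_neg top 0.68 [ 0.691 -0.186] bay [-0.011 -0.257]
rack_end_neg side 0.74 [ 0.491 -0.188] bay [-0.21  -0.245]
```

View pics/t2.png

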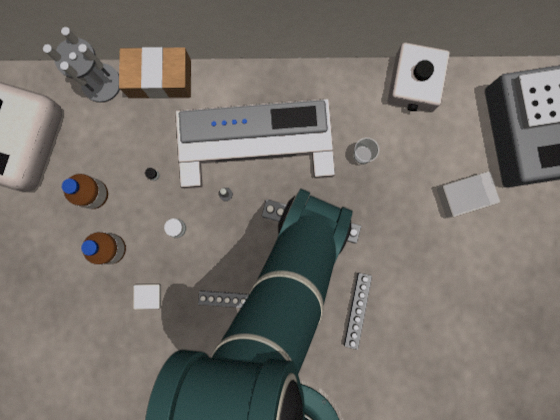

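The rack follows the fingers evenly, with its left end at about (270,210) and its right end at (353,232). I'll push the remaining 4.7 cm and then back off.

Call:
move_arm(moves=[[[-0.4, 0, 0], [0, 0, 0], 0.3], [[-0.4, 0, 0], [0, 0, 0], 0.3], [[-0.4, 0, 0], [0, 0, 0], 0.3], [[-0.3, 0, 0], [0, 0, 0], 0.3], [[-0.1, 0, 0], [0, 0, 0], 0.3]])

```text
t: 6.0
ee_pos: [0.5415, -0.0669, 0.0092]
eef_rot: [-0.44, -3.111, 0.0]
wrist_force: [-3.0, 1.2, 1.6]
opening: 0.0557
finger_force: 1.3
```

Call:
move_arm(moves=[[[0.3, 0, 0], [0, 0, 0], 0.3], [[1, 0, 0], [0, 0, 0], -1], [[0.5, -1, -0.5], [0, 0, 0], -1], [[0, -1, -1], [0, 0, 0], -1], [[0, -1, -1], [0, 0, 0], -1]])

```text
t: 6.62
ee_pos: [0.463, -0.1386, 0.0851]
eef_rot: [-0.439, -3.11, -0.0]
wrist_force: [-0.6, 0.2, 0.3]
opening: 0.0001
finger_force: 0.0
```

```bash
python3 - <<'E'
from h import *
p,W=rackpose('t3')
print(rect(W,.45,.64,-.23,.09,.022,.056)[:4])
E
```

```text
rack_end_pos top 0.98 [0.602 0.042] bay [-0.083 -0.023]
rack_end_pos top 0.72 [0.594 0.474] bay [-0.06   0.409]
rack_end_pos side 0.7 [0.614 0.04 ] bay [-0.071 -0.026]
rack_end_pos side 0.43 [ 0.577 -0.053] bay [-0.114 -0.117]
rack_end_neg side 0.7 [ 0.538 -0.181] bay [-0.163 -0.241]
(1481, array([603., -66.]), array([202.,  99.]), 74.0)
```

View pics/t3.png

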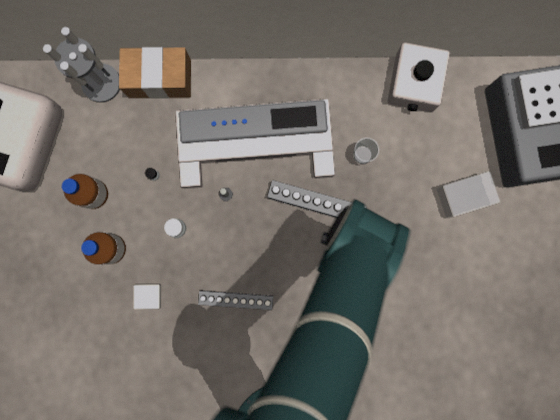

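The rack sits as planned, with its left end at about (270,188) and θ≈20° to the bay, to the right of the post and clear of the right cheek. The next push is on its right end, along its axis.

Call:
move_arm(moves=[[[0, -1, 0], [0, 0, 0], -1], [[-0.5, -1, 0], [0, 0, 0], -1], [[-0.8, -0.44, 0], [0, 0, 0], -1], [[-0.85, 0, 0], [0, 0, 0], -1], [[-0.8, 0, 0], [0, 0, 0], -1]])

```text
t: 7.55
ee_pos: [0.5295, -0.2322, 0.0831]
eef_rot: [-0.438, -3.109, -0.001]
wrist_force: [0.1, -0.9, 0.8]
opening: -0.0
finger_force: 0.0
```

Call:
move_arm(moves=[[[0, 0, 0.6], [0, 0, 0], -1], [[0, 0, 0.6], [0, 0, 0], -1], [[0, 0, 0.6], [0, 0, 0], -1], [[0, 0, 0.6], [0, 0, 0], -1], [[0, 0, 0], [0, 0, 0], -1]])

```text
t: 8.18
ee_pos: [0.528, -0.2328, 0.0108]
eef_rot: [-0.44, -3.108, -0.0]
wrist_force: [-0.3, 0.0, -0.4]
opening: -0.0
finger_force: 0.0
```

```bash
python3 - <<'E'
from h import *
p,W=rackpose('t4')
o=manip.get_obs(); print(o['ee_pos'])
E
```

```text
rack_end_pos top 0.84 [0.611 0.042] bay [-0.074 -0.023]
rack_end_pos top 0.75 [0.584 0.144] bay [-0.094  0.08 ]
rack_end_pos top 0.47 [0.676 0.07 ] bay [-0.007 -0.   ]
rack_end_pos side 0.93 [0.61  0.033] bay [-0.075 -0.033]
rack_end_neg top 0.73 [ 0.538 -0.191] bay [-0.164 -0.251]
rack_end_neg side 0.75 [ 0.535 -0.194] bay [-0.166 -0.254]
[ 0.52933788 -0.23312956  0.01295601]
```

Call:
move_arm(moves=[[[0, 0.6, 0], [0, 0, 0], -1], [[0, 0.5, 0], [0, 0, 0], -1], [[0, 0.5, 0], [0, 0, 0], -1], [[0, 0.5, 0], [0, 0, 0], -1], [[0, 0.5, 0], [0, 0, 0], -1]])

```text
t: 9.1
ee_pos: [0.551, -0.1572, 0.0124]
eef_rot: [0.439, 3.11, -0.0]
wrist_force: [-0.0, -3.0, 2.6]
opening: -0.0
finger_force: 1.5
```

```bash
python3 - <<'E'
from h import *
p,W=rackpose('t5')
print(rect(W,.55,.66,-.13,.12,.022,.056)[:4])
o=manip.get_obs(); print(o['ee_pos'])
E
```

```text
rack_end_pos top 0.9 [0.621 0.087] bay [-0.061  0.021]
rack_end_pos side 0.7 [0.617 0.084] bay [-0.065  0.018]
rack_end_neg side 0.92 [ 0.548 -0.155] bay [-0.151 -0.215]
(1669, array([606., -14.]), array([213., 109.]), 89.1)
[ 0.55037464 -0.15851228  0.01226794]
```

View pics/t5.png

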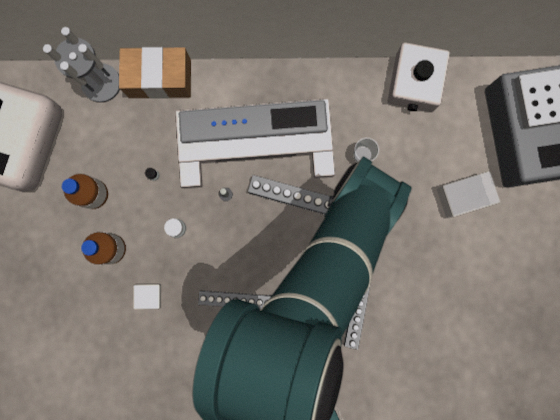

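The left end is at about (252,184), to the right of the post, and its line has about 12 mm clearance behind the post. I'll go on.

Call:
move_arm(moves=[[[0, 0.5, 0], [0, 0, 0], -1], [[0, 0.5, 0], [0, 0, 0], -1], [[0, 0.5, 0], [0, 0, 0], -1], [[0, 0.5, 0], [0, 0, 0], -1], [[0, 0.3, 0], [0, 0, 0], -1]])

```text
t: 10.02
ee_pos: [0.5701, -0.0904, 0.0123]
eef_rot: [0.438, 3.111, 0.0]
wrist_force: [0.2, -1.9, 1.3]
opening: 0.0002
finger_force: 1.2
```

```bash
python3 - <<'E'
from h import *
p,W=rackpose('t6')
o=manip.get_obs(); print(o['ee_pos'])
cv2.imwrite('pics/t6c.png',cv2.resize(p[100:260,140:380,::-1],None,fx=3,fy=3))
E
```

```text
rack_end_pos top 0.67 [0.643 0.152] bay [-0.035  0.084]
rack_end_pos side 0.87 [0.644 0.153] bay [-0.034  0.084]
rack_end_pos side 0.45 [0.653 0.348] bay [-0.01   0.278]
rack_end_neg top 0.71 [0.678 0.074] bay [-0.005  0.003]
rack_end_neg side 0.78 [ 0.569 -0.075] bay [-0.124 -0.137]
[ 0.56954999 -0.09217517  0.01227371]
```

View pics/t6c.png

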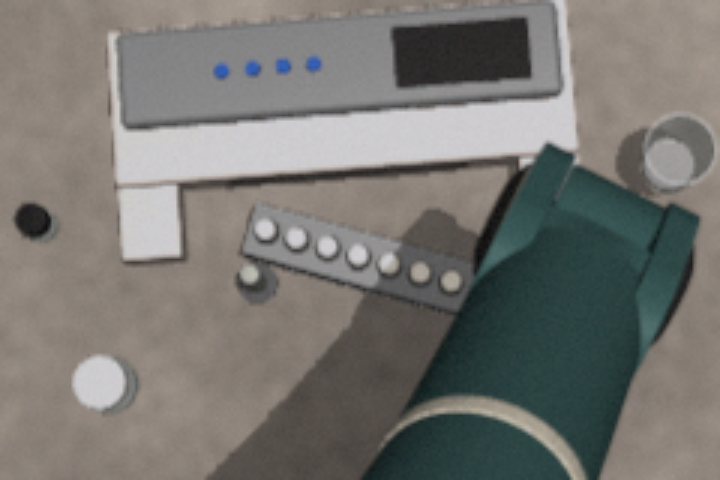

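The left end, at crop (250,230), is slipping in behind the post at (248,275) with clearance. About 3.5 cm remains along the axis.

Call:
move_arm(moves=[[[0, 0.3, 0], [0, 0, 0], -1], [[0, 0.3, 0], [0, 0, 0], -1], [[0, 0.3, 0], [0, 0, 0], -1], [[0, 0.25, 0], [0, 0, 0], -1], [[0, 0, 0], [0, 0, 0], -1]])

```text
t: 10.95
ee_pos: [0.5795, -0.0577, 0.0123]
eef_rot: [-0.438, -3.111, -0.0]
wrist_force: [-0.2, -0.4, -1.0]
opening: 0.0001
finger_force: 0.0
```

Call:
move_arm(moves=[[[0, -0.4, 0], [0, 0, 0], -1], [[0.2, -0.8, -0.3], [0, 0, 0], -1], [[1, 0, -1], [0, 0, 0], -1], [[1, 0, -1], [0, 0, 0], -1], [[0.6, 0.5, 0], [0, 0, 0], -1]])

```text
t: 11.58
ee_pos: [0.4916, -0.0579, 0.0835]
eef_rot: [0.445, 3.107, 0.001]
wrist_force: [1.8, -0.2, -0.4]
opening: -0.0001
finger_force: 0.0
```

```bash
python3 - <<'E'
from h import *
p,W=rackpose('t7')
o=manip.get_obs(); print(o['ee_pos'])
cv2.imwrite('pics/t7c.png',cv2.resize(p[100:260,140:380,::-1],None,fx=3,fy=3))
E
```

```text
rack_end_pos top 0.7 [0.647 0.186] bay [-0.028  0.118]
rack_end_pos side 0.66 [0.649 0.186] bay [-0.026  0.117]
rack_end_neg top 0.89 [ 0.578 -0.036] bay [-0.113 -0.099]
rack_end_neg top 0.19 [ 0.693 -0.197] bay [-0.009 -0.268]
rack_end_neg side 0.57 [ 0.586 -0.039] bay [-0.104 -0.103]
[ 0.49275539 -0.05685721  0.08145143]
```

View pics/t7c.png

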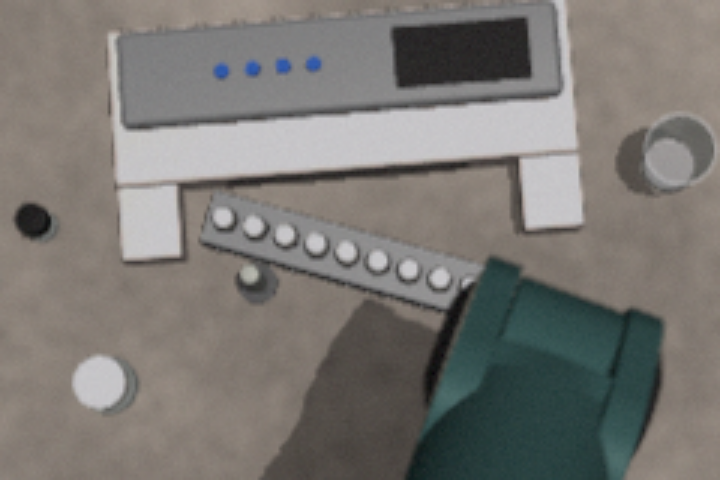

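The rack's left end is behind the post, with its corner by the wall at crop (210,200), and the right end is still out. I'll square the tool to the bay, come down behind the right end and push it in.

Call:
move_arm(moves=[[[0, 0, 0], [0, 0, -0.8], -1], [[0, 0, 0], [0, 0, -0.8], -1], [[0, 0, 0], [0, 0, -0.74], -1], [[-0.3, 0.6, 0], [0, 0, 0], -1], [[-0.3, 0.5, 0.1], [0, 0, 0], -1]])

```text
t: 12.5
ee_pos: [0.5089, -0.0216, 0.0782]
eef_rot: [-0.108, 3.14, -0.0]
wrist_force: [0.1, -0.4, 0.9]
opening: -0.0
finger_force: 0.0
```

Call:
move_arm(moves=[[[0, 0, 0.6], [0, 0, 0], -1], [[0, 0, 0.6], [0, 0, 0], -1], [[0, 0, 0.6], [0, 0, 0], -1], [[0, 0, 0.5], [0, 0, 0], -1], [[0, 0, 0], [0, 0, 0], -1]])

```text
t: 13.12
ee_pos: [0.5076, -0.0217, 0.0081]
eef_rot: [0.109, -3.138, 0.001]
wrist_force: [-0.3, 0.2, -0.5]
opening: 0.0001
finger_force: 0.0
```

```bash
python3 - <<'E'
from h import *
o=manip.get_obs(); print(o['ee_pos'],bay(o['ee_pos'][:2]),Ro.from_rotvec(o['eef_rot']).as_matrix())
E
```

```text
[ 0.50763524 -0.02172683  0.00810184] [-0.18154901 -0.07994385] [[-9.97566040e-01 -6.96988043e-02 -2.01796495e-03]
 [-6.96981200e-02  9.97568046e-01 -4.07575555e-04]
 [ 2.04146488e-03 -2.65935169e-04 -9.99997881e-01]]
```

Call:
move_arm(moves=[[[-0.7, -0.1, 0], [0, 0, 0], -1], [[-0.5, 0, 0], [0, 0, 0], -1], [[-0.5, 0, 0], [0, 0, 0], -1], [[-0.4, 0, 0], [0, 0, 0], -1], [[-0.4, 0, 0], [0, 0, 0], -1]])

```text
t: 13.75
ee_pos: [0.5839, -0.019, 0.0093]
eef_rot: [0.11, -3.139, 0.0]
wrist_force: [-0.6, -1.1, -0.1]
opening: -0.0005
finger_force: 0.4
```

```bash
python3 - <<'E'
from h import *
p,W=rackpose('t8')
o=manip.get_obs(); print(bay(o['ee_pos'][:2]),o['wrist_force'])
E
```

```text
rack_end_pos top 0.79 [0.641 0.198] bay [-0.033  0.129]
rack_end_pos side 0.73 [ 0.588 -0.411] bay [-0.13  -0.474]
rack_end_pos side 0.56 [0.645 0.194] bay [-0.029  0.126]
rack_end_neg side 0.6 [ 0.614 -0.057] bay [-0.078 -0.123]
[-0.10614889 -0.08274295] [-0.04037036  0.49089569  0.95869431]
```

Call:
move_arm(moves=[[[-0.35, 0, 0], [0, 0, 0], -1], [[-0.35, 0, 0], [0, 0, 0], -1], [[-0.35, 0, 0], [0, 0, 0], -1], [[-0.3, 0, 0], [0, 0, 0], -1], [[-0.2, 0, 0], [0, 0, 0], -1]])

```text
t: 14.68
ee_pos: [0.6303, -0.0158, 0.0092]
eef_rot: [0.11, -3.14, 0.0]
wrist_force: [-0.7, -0.1, 0.9]
opening: -0.0
finger_force: 0.7
```

Call:
move_arm(moves=[[[0.4, 0, 0], [0, 0, 0], -1], [[1, 0, 0], [0, 0, 0], -1], [[1, 0, -1], [0, 0, 0], 0.3], [[1, 0, -1], [0, 0, 0], 0.3], [[1, 0, -0.5], [0, 0, 0], 0.3]])

```text
t: 15.3
ee_pos: [0.4967, -0.0252, 0.0855]
eef_rot: [-0.11, 3.138, 0.001]
wrist_force: [0.5, 0.5, 0.9]
opening: 0.0545
finger_force: 0.0
```

```bash
python3 - <<'E'
from h import *
p,W=rackpose('t9')
o=manip.get_obs(); print(bay(o['ee_pos'][:2]),o['ee_pos'],o['wrist_force'])
cv2.imwrite('pics/t9c.png',cv2.resize(p[100:260,140:380,::-1],None,fx=3,fy=3))
E
```

```text
rack_end_pos top 0.79 [0.629 0.206] bay [-0.044  0.138]
rack_end_pos side 0.77 [0.635 0.2  ] bay [-0.038  0.132]
rack_end_neg top 0.97 [ 0.664 -0.034] bay [-0.026 -0.103]
rack_end_neg top 0.42 [0.682 0.069] bay [-0.001 -0.002]
rack_end_neg side 0.85 [ 0.657 -0.037] bay [-0.033 -0.106]
[-0.19115653 -0.08246174] [ 0.49823247 -0.02492558  0.08408282] [ 0.56773823 -0.67881197  0.58881344]
```

View pics/t9c.png

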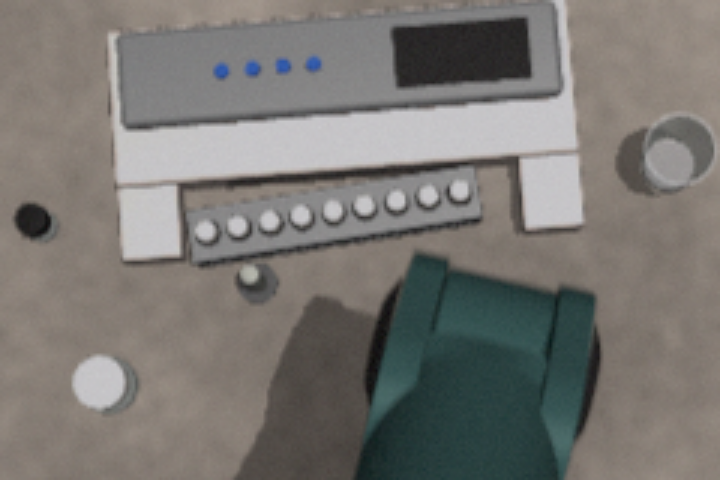

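The rack is inside the bay with its right end at the wall at crop (475,170). Its left end is still about 18 mm off, and it sits slightly left. I'll finish with a flat two-finger push, heading slightly right.

Call:
move_arm(moves=[[[-0.3, 0.8, 0], [0, 0, 0], 0.3], [[-0.5, 0.8, 0], [0, 0, 0], 0.3], [[-0.5, 0.8, 0], [0, 0, 0], 0.3], [[-0.5, 0.7, 0], [0, 0, 0], 0.3], [[-0.3, 0, 0], [0, 0, 0], 0.3]])

```text
t: 16.23
ee_pos: [0.5549, 0.0738, 0.0835]
eef_rot: [0.114, -3.139, 0.0]
wrist_force: [-0.1, -0.3, 0.1]
opening: 0.0557
finger_force: 0.0
```

Call:
move_arm(moves=[[[0, 0, 0.6], [0, 0, 0], 0.3], [[0, 0, 0.6], [0, 0, 0], 0.3], [[0, 0, 0.6], [0, 0, 0], 0.3], [[0, 0, 0.6], [0, 0, 0], 0.3], [[0, 0, 0.1], [0, 0, 0], 0.3]])

```text
t: 16.85
ee_pos: [0.5536, 0.0718, 0.0078]
eef_rot: [0.11, -3.138, 0.001]
wrist_force: [0.3, -0.5, -0.4]
opening: 0.0557
finger_force: 0.0
```

```bash
python3 - <<'E'
from h import *
o=manip.get_obs(); print(o['ee_pos'],bay(o['ee_pos'][:2]),o['wrist_force'])
E
```

```text
[0.55362594 0.07175706 0.00776054] [-0.12898842  0.01001039] [ 0.29741032 -0.47743615 -0.3747523 ]
```

Call:
move_arm(moves=[[[-0.6, 0, 0], [0, 0, 0], 0.3], [[-0.6, 0, 0], [0, 0, 0], 0.3], [[-0.5, 0, 0], [0, 0, 0], 0.3], [[-0.3, -0.12, 0], [0, 0, 0], 0.3], [[-0.3, -0.12, 0], [0, 0, 0], 0.3]])

```text
t: 17.48
ee_pos: [0.6238, 0.0695, 0.0093]
eef_rot: [0.11, -3.139, -0.0]
wrist_force: [-1.9, 0.7, 0.7]
opening: 0.0558
finger_force: 0.8
```

Call:
move_arm(moves=[[[-0.1, -0.04, 0], [0, 0, 0], 0.3], [[-0.1, -0.04, 0], [0, 0, 0], 0.3], [[-0.05, 0, 0], [0, 0, 0], 0.3], [[0, 0, 0], [0, 0, 0], 0.3], [[0, 0, 0], [0, 0, 0], 0.3]])

```text
t: 18.1
ee_pos: [0.6299, 0.0678, 0.0091]
eef_rot: [0.111, -3.137, 0.0]
wrist_force: [-10.0, -0.6, 6.0]
opening: 0.0556
finger_force: 5.5
```

```bash
python3 - <<'E'
from h import *
p,W=rackpose('t10')
o=manip.get_obs(); print(o['ee_pos'],bay(o['ee_pos'][:2]),o['wrist_force'])
E
```

```text
rack_end_pos top 0.6 [0.652 0.202] bay [-0.021  0.133]
rack_end_pos top 0.42 [ 0.689 -0.185] bay [-0.012 -0.256]
rack_end_pos side 0.66 [0.659 0.189] bay [-0.016  0.12 ]
rack_end_neg top 0.84 [ 0.663 -0.032] bay [-0.027 -0.102]
rack_end_neg side 0.66 [ 0.672 -0.045] bay [-0.019 -0.115]
[0.62990501 0.06776317 0.00907876] [-0.05319051  0.00056982] [-11.21030051  -0.48288686   5.61279524]
```

Call:
move_arm(moves=[[[-0.05, 0, 0], [0, 0, 0], 0.3], [[0, 0, 0], [0, 0, 0], 0.3], [[0.1, 0, 0], [0, 0, 0], 0.3], [[0.6, 0, 0], [0, 0, 0], 0.3], [[1, 0, 0], [0, 0, 0], 0.3]])

```text
t: 19.02
ee_pos: [0.5821, 0.0642, 0.0094]
eef_rot: [-0.11, 3.138, -0.001]
wrist_force: [0.1, -0.0, -0.8]
opening: 0.0552
finger_force: 0.0
```

Call:
move_arm(moves=[[[1, 0, -0.5], [0, 0, 0], 0.3], [[1, 0, -1], [0, 0, 0], 0.3], [[1, 0, -1], [0, 0, 0], 0.3], [[0, 0, -1], [0, 0, 0], 0.3], [[0, 0, -1], [0, 0, 0], 0.3]])

```text
t: 19.65
ee_pos: [0.4922, 0.0581, 0.1456]
eef_rot: [-0.11, 3.139, 0.0]
wrist_force: [-0.2, -0.6, 0.1]
opening: 0.0555
finger_force: 0.0
```

```bash
python3 - <<'E'
from h import *
p,W=rackpose('t11')
# rack extent: points low inside the bay front
B=np.stack([*(np.einsum('ij,hwj->ihw',np.array([[np.cos(YAW),np.sin(YAW)],[-np.sin(YAW),np.cos(YAW)]]),W[...,:2]-O)),W[...,2]],-1)
m=(B[...,0]>-.058)&(B[...,0]<-.008)&(abs(B[...,1])<.137)&(B[...,2]>.022)
P=B[m]; print(cv2.minAreaRect((P[:,:2]*1000).astype(np.float32)),np.percentile(P[:,0],[1,99]),np.percentile(P[:,1],[.5,99.5]))
cv2.imwrite('pics/t11c.png',cv2.resize(p[130:230,160:360,::-1],None,fx=4,fy=4))
o=manip.get_obs(); print(o['ee_pos'],o['t'])
E
```

```text
rack_end_pos top 0.7 [0.648 0.207] bay [-0.025  0.138]
rack_end_pos top 0.49 [ 0.663 -0.038] bay [-0.028 -0.108]
rack_end_pos side 0.98 [0.653 0.201] bay [-0.021  0.132]
rack_end_neg top 0.84 [ 0.671 -0.047] bay [-0.021 -0.117]
rack_end_neg side 0.61 [ 0.672 -0.054] bay [-0.02  -0.124]
((-26.376516342163086, 10.096572875976562), (36.898712158203125, 240.07382202148438), 0.09517834335565567) [-0.04422737 -0.00838797] [-0.10821815  0.12818466]
[0.49193959 0.05804425 0.14366461] 19.95
```

View pics/t11c.png

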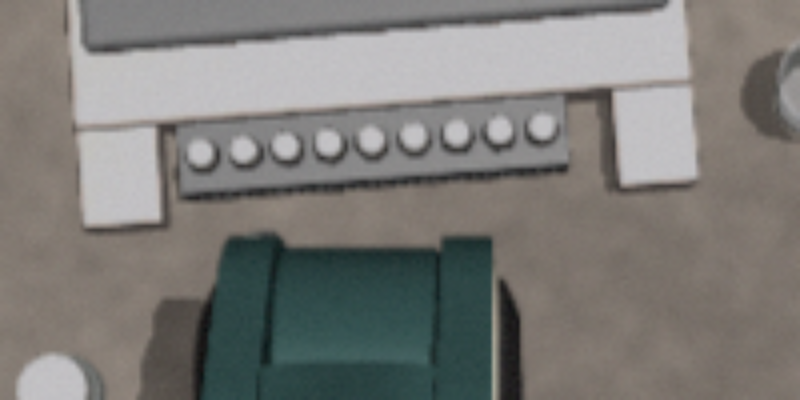

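The rack is flush along the back wall (0.1° off, front face 44 mm out). It is about 1 cm left of centre, with gaps to both cheeks.

```bash
python3 -c "
from rig import manip; print(manip.sign_off())"
```

```text
the job is handed in; nothing more can be done
None
```

I pushed the long rack in behind the post, left end first, and it now lies flush along the bay's back wall, about 1 cm left of centre and clear of both cheeks; I handed the job in at about 20 s with the arm clear.

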